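# Find the loose flap on the lung tester and push it open

## Task

One of the four identical flaps on top of the grey tester has come off its latch and has to stand open so that the board under it can be seen. With the fingertips, press the ribbed pads one after another, without forcing the latched flaps, until you find the flap that rocks; push it down there until it is tilted well past half-way to upright, then leave it open. Grasp and lift nothing, and leave the things on and around the tester where they are.

Things in the scene. Friction and masses are not known exactly. Their poses are not given: they have to be found in the camera images.
- pad1 (a point): Middle of the ribbed pad on the top face of flap 1, at the tester's +y end. Pads 1 to 4 follow in a row towards -y. Axes are the tester's: z up, x from the flap's ribbed front half to its plain rear half. The point belongs to the fixed case and stays when a flap turns.
- pad2 (a point): Same, flap 2. Each flap pivots on a line along y through its middle, 28 mm behind (+x of) this point. Three flaps, any of the four, are latched and rigid.
- pad3 (a point): Same, flap 3. The loose flap looks like the others, but pressed at the pad with about 4 N its ribbed half sinks into the case and its rear half rises; pressing its rear half does nothing. A stiff pivot keeps it at the angle where it is left.
- pad4 (a point): Same, flap 4. Under each flap is an open well, 96 (x) x 72 (y) mm, over 55 mm deep at the pad. A shut gripper's tips going straight down at the pad of the loose flap to 36 mm below the top tilt it to about 1.0 to 1.2 rad, against some 4 to 10 N.
- tester: Grey low instrument, fixed, 187 (x) x 400 (y) x 100 mm high. Origin on the bench, 62 mm behind its front (-x) face, under the middle of the flap row. Flat top 100 mm above the bench with four identical pale flaps, each 90 (x) x 70 (y) x 5 mm, flush, at x = 0, y = +148, +66, -66, -148 mm. A plain gap between flaps 2 and 3, and a 73 mm deep plain ledge behind the row.
- loose_flap (a joint): Angle of the loose flap, whichever of the four it is (rad): 0 shut and flush, growing as its ribbed half sinks and the flap opens (0.79 is half-way to upright); stop at 1.3.
- filter_cap: White stepped round cap, 40 mm across, 24 mm high, standing on the tester's top in the gap between the second and third flap. Origin: centre of its underside. Not to be disturbed.
- connector: Clear upright tube piece, 30 mm across, 36 mm high, on the ledge behind the flaps. Origin: centre of its underside. Not to be disturbed.
- adaptor: White stepped tube adaptor, 32 mm across, 40 mm high, on the ledge behind the flaps. Origin: centre of its underside. Not to be disturbed.
- screwdriver: Black-handled screwdriver lying on the bench at the tester's -y end. Origin under its middle, x axis along it towards the tip. Not to be disturbed.
- mug: White mug, 76 mm across, 90 mm high, handle at its +y side, on the bench at the tester's +y end. Origin: centre of its underside. Not to be disturbed.
- jar: Jar with a white cap, 56 mm across, 70 mm high, on the bench at the tester's -y end. Origin: centre of its underside. Not to be disturbed.
- carton: Cardboard carton, 110 x 70 x 50 mm, on the bench at the tester's +y end. Origin: centre of its underside. Not to be disturbed.

How it is judged:
On the way:
1. the loose flap rocks under the fingertips (value of joint loose_flap above 0.06 rad and contact force between the fingers and anything else above 0.5 N), for 0.05 s.
At the end, for the whole second after the job is handed in: The loose flap stands open at 0.80 rad (46 degrees) or more, at rest, and every bystander is within 15 mm of where it stood (value of joint loose_flap above 0.8 rad and velocity of joint loose_flap between -0.05 and 0.05 rad/s and distance of each of filter_cap, connector, adaptor, screwdriver, mug, jar, carton from where it was at the start of the episode below 0.015 m); the robot touches nothing.
It fails at once if a loose thing was lifted, carried or pushed away (more than 15 mm) (distance of any of filter_cap, connector, adaptor, screwdriver, mug, jar, carton from where it was at the start of the episode above 0.015 m).
It fails at once if something was forced: the fingers pressed with more than 60 N (contact force between the fingers and anything else above 60 N).
It also fails if it takes over 45 s, if anything falls off the work surface, if the arm or the gripper's body presses on something with over 40 N, if the wrist force passes 120 N, or if a joint passes its speed limit or range.

## Robot

A 6-joint arm with a two-finger parallel gripper is mounted at the origin on the work surface. World frame = base frame: x ahead of the robot, y to its left, z up, the work surface at z = 0. Lengths are in m, angles in rad, forces in N, time in s.
With the tool pointing down it reaches from about 0.3 to 0.775 m from the base axis. Payload 14.6 kg.
Tool frame: the origin (TCP) lies on the mounting face of the last link; the fingertips stand 199 mm ahead of it and the grasp point (between the pads) lies 180 mm ahead of it; z points along the fingers, y is the direction in which the jaws open and shut (so a half turn about z gives the same grasp; the last joint's range is limited). The gripper opens to 94 mm and grips with 3 to 60 N. Pads are 16 mm wide; open, the fingers measure 119 mm over their backs; the gripper's body (75 mm by 177 mm) begins 78 mm behind the grasp point.
Start: joints at [1.039, 0.3, 1.521, -0, 1.321, -0.067], TCP at [0.247, 0.492, 0.405] pointing down, gripper open.
Joint ranges: [-3.03, 3.03], [-0.79, 2.21], [0.23, 2.52], [-1.04, 4.18], [0, 3.07], [-2.55, 2.55]. Speed limits (rad/s): [2.22, 2.22, 2.57, 3.14, 3.14, 3.14].

## Interface

Orientations are given as [roll, pitch, yaw] about the fixed x, y, z axes, in that order (R = Rz(yaw) Ry(pitch) Rx(roll)).
In Python, from station import sensors, vision, job gives the robot as it stands. The module is installed in compiled form; this text tells all that it offers.
- The arm moves only by the tool arm_command, never from a script. Its argument "plan" is one flat list of numbers, 5 for each row, row after row: the closure, from -1 (fully open) to 1 (shut), so that 0 is half open, then the shift along the world's x, y, z scaled (see below), then the turn about the world's z scaled (see below). A call has 1 to 20 rows; each row is the pose to reach, as a shift and turn from the pose commanded when the call began; what a row does not reach only later rows make up. The controller multiplies each number of a shift by 400 mm and each number of a turn by 120 degrees. A row lasts 1/10 s, in which the tool goes at most 50 mm and 8.59 degrees, less where a joint would pass 70% of its speed; a pose out of reach is approached as far as the arm can. A call with a number of a shift or a turn outside -1 to 1 is refused whole. A call with a gripper value outside its range is refused whole. The fingers move at their own pace and stop on an object; "newtons" is the grip in N (left out, the last holds). Time passes only in rows, so rows that repeat a pose let the fingers close. It gives the time, the measured TCP pose, the force and the opening at its end, in the units of the state.
- sensors.get_obs(): the state, without advancing time (a new reading comes with each control period).
- vision.camera(name): name is "scene" or "top" or "wrist"; returns the picture (480x640x3 uint8, blue, green, red); there is no depth.
- vision.camera_params(name): a dict with "intrinsics" (3x3 intrinsics, pixels), "rvec" (rotation vector, rad) and "tvec" (3), from world to camera coordinates, as OpenCV has them. Camera axes: x right, y down, z forward; pixel columns grow to the right and rows downward; lengths in m; the calibration is good to about 2 mm. A picture is of the moment at which its call begins: read the wrist's pose just before it. camera_params takes no time and is no camera call; for the wrist camera it gives the pose at the moment of the call.
- job.hand_in(): hands the job in, once; it reports no verdict.
Trained networks look in the newest picture that a camera, given by its name, has taken for a name from the list of things; names that differ only in an ending like _2 or _b are one class to them, and where a whole thing is asked for, a point or a joint stands for the part that bears it (a point fixed in the world has none). Each returns a list of dicts, best first, with "confidence" (0 to 1); they miss things now and then, are a little off and sometimes report something else, mostly with a low value. They report only what shows in the picture. A call takes as long as a camera call.
- vision.search_frame(name, camera): "at" ([row, column] in pixels, amid what is visible of it).
- vision.silhouettes(name, camera): "mask" (480x640 bool, what is visible of it) and "at" ([row, column] in pixels, amid what is visible of it).
- vision.pinpoint(name, camera): "at" ([row, column] in pixels: a listed point, or the origin of a listed thing).
The state is a dict: "time_s": time; "qpos": joint angles; "joint_vel": joint speeds; "tau": joint torques, N m; "ee_pos": TCP position; "eef_rot": TCP orientation; "force": force on the tool from outside, world axes, zero at the start; "moment": the same for the moment, N m; "grip_width": finger opening in m.
Only numpy, scipy, OpenCV 4.12 (cv2) and the standard library are available. Lean on these libraries where they do the work, as an engineer would, in place of code of your own. Each camera call takes 0.05 s, during which the arm holds its last target.

## Working session

There is one attempt and no reset: what is moved stays moved. The work goes in short steps, Python scripts to look and compute and a tool call to move; the robot and the scene stay as the last step left them, time stands still between calls to the robot, and variables do not carry over. Pictures are saved under pics/ and viewed, and the job is handed in when it is done.

Besides the shell and the picture viewer there is one more tool, called as a command line: name --argument value ..., lists and objects as JSON in quotes. arm_command: Moves the arm, as the interface text tells. Its arguments: {"type":"object","properties":{"plan":{"type":"array"},"newtons":{"type":"number"}},"required":["plan"]}

```bash
mkdir -p pics
python3 - <<'E'
from station import sensors, vision
import cv2,numpy as np
o=sensors.get_obs(); print(o)
for c in ["scene","top"]:
    cv2.imwrite(f"pics/{c}0.png",vision.camera(c))
    p=vision.camera_params(c); print(c,p)
    for n in ["pad1","pad2","pad3","pad4","tester","filter_cap","connector","adaptor"]:
        print(n,[(np.round(d["at"],1),round(d["confidence"],2)) for d in vision.pinpoint(n,c)][:4])
print(sensors.get_obs()["time_s"])
E
```

```text
{'time_s': 0.0, 'qpos': array([ 1.03937542e+00,  3.00498552e-01,  1.52158293e+00, -6.68981544e-06,
        1.32069056e+00, -6.66131873e-02]), 'joint_vel': array([ 0.00199755, -0.00068696, -0.00050738,  0.00019364,  0.00215413,
       -0.00095954]), 'tau': array([ 5.34827086e-05, -5.31811917e+01, -3.52742350e+01,  7.08591426e-02,
        2.43961997e-02, -7.54084249e-05]), 'ee_pos': array([0.24653358, 0.49162077, 0.40407035]), 'eef_rot': array([-3.14041546e+00, -7.20388845e-05,  2.67678655e+00]), 'force': array([ 1.16743393,  0.49868981, -0.04927097]), 'moment': array([-0.00738464,  0.00030145, -0.02537189]), 'grip_width': 0.09395609567446535}
scene {'intrinsics': array([[562.49298592,   0.        , 321.78069778],
       [  0.        , 562.49298592, 233.82824842],
       [  0.        ,   0.        ,   1.        ]]), 'rvec': array([ 1.75045043,  1.7362034 , -0.75327752]), 'tvec': array([-0.03522119, -0.32742284,  1.58295604])}
pad1 [(array([204. , 325.4]), 0.94), (array([208. , 286.4]), 0.86), (array([216. , 222.8]), 0.82), (array([222.3, 176.7]), 0.79)]
pad2 [(array([204. , 325.4]), 0.
[... 855 characters left out ...]
.1, 353.2]), 0.86), (array([243.5, 409.7]), 0.68), (array([265.3, 313.3]), 0.63)]
pad2 [(array([235.5, 446.5]), 0.93), (array([257.1, 353.2]), 0.86), (array([243.5, 409.7]), 0.68), (array([265.3, 313.3]), 0.63)]
pad3 [(array([235.5, 446.5]), 0.93), (array([257.1, 353.2]), 0.86), (array([243.5, 409.7]), 0.68), (array([265.3, 313.3]), 0.63)]
pad4 [(array([235.5, 446.5]), 0.93), (array([257.1, 353.2]), 0.86), (array([243.5, 409.7]), 0.68), (array([265.3, 313.3]), 0.63)]
tester [(array([241.9, 374.1]), 0.58)]
filter_cap [(array([228.1, 375.4]), 0.55)]
connector [(array([206.1, 319.3]), 0.67), (array([187.6, 386.5]), 0.21), (array([211.3, 476. ]), 0.17)]
adaptor [(array([189.2, 389. ]), 0.7)]
0.9
```

View pics/scene0.png

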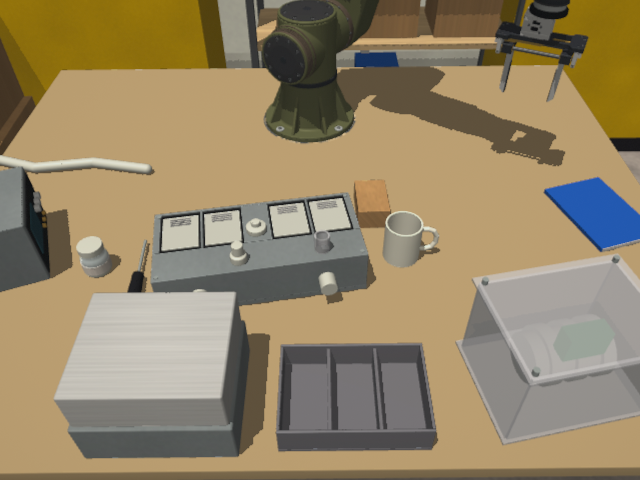

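View pics/top0.png

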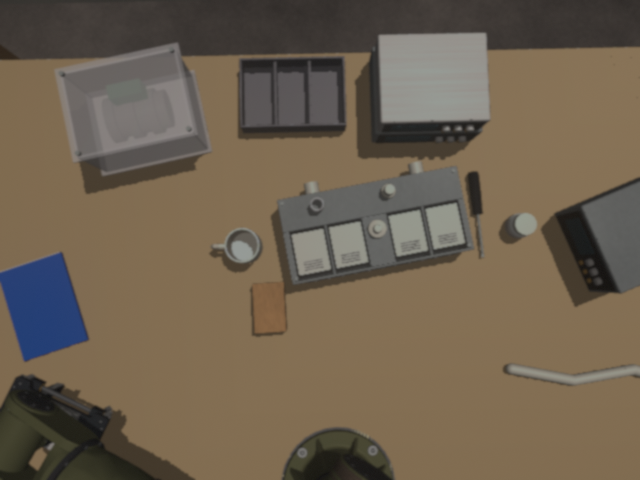

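```bash
cat > h.py <<'E'
import numpy as np,cv2
from station import vision
def ray(c,rc):
    p=vision.camera_params(c);K=p["intrinsics"];R=cv2.Rodrigues(p["rvec"])[0];C=-R.T@p["tvec"]
    d=R.T@np.linalg.inv(K)@np.array([rc[1],rc[0],1.]);return C,d/np.linalg.norm(d)
def tri(rs):
    A=0;b=0
    for C,d in rs:
        M=np.eye(3)-np.outer(d,d);A=A+M;b=b+M@C
    X=np.linalg.solve(A,b);return X,[np.linalg.norm((np.eye(3)-np.outer(d,d))@(X-C)) for C,d in rs]
def plane(c,rc,z):
    C,d=ray(c,rc);return C+d*(z-C[2])/d[2]
E
python3 - <<'E'
from h import *
np.set_printoptions(precision=4,suppress=True)
S=[(204,325.4),(208,286.4),(216,222.8),(222.3,176.7)];T=[(265.3,313.3),(257.1,353.2),(243.5,409.7),(235.5,446.5)]
for s in S:print('scene z.1',plane("scene",s,.1))
for t in T:print('top z.1',plane("top",t,.1))
for a in (0,1):
  for s,t in zip(S,T if a==0 else T[::-1]):print(tri([ray("scene",s),ray("top",t)]))
E
```

```text
scene z.1 [0.493  0.0406 0.1   ]
scene z.1 [ 0.5045 -0.0391  0.1   ]
scene z.1 [ 0.5275 -0.1661  0.1   ]
scene z.1 [ 0.5452 -0.2556  0.1   ]
top z.1 [0.4937 0.043  0.1   ]
top z.1 [ 0.509  -0.0434  0.1   ]
top z.1 [ 0.5351 -0.1664  0.1   ]
top z.1 [ 0.5503 -0.2469  0.1   ]
(array([0.4936, 0.0418, 0.1006]), [np.float64(0.0011795305803140644), np.float64(0.0011795305803140499)])
(array([ 0.5088, -0.041 ,  0.1038]), [np.float64(0.0022114969351961686), np.float64(0.002211496935196164)])
(array([ 0.5347, -0.1649,  0.1065]), [np.float64(0.0005239732389657007), np.float64(0.0005239732389656541)])
(array([ 0.5506, -0.2498,  0.1046]), [np.float64(0.0038430646188151525), np.float64(0.003843064618815108)])
(array([ 0.5659, -0.0892,  0.2082]), [np.float64(0.133692773305056), np.float64(0.13369277330505602)])
(array([ 0.5357, -0.0977,  0.1387]), [np.float64(0.06218503712900386), np.float64(0.06218503712900385)])
(array([ 0.5199, -0.1045,  0.099 ]), [np.float64(0.06190003883768953), np.float64(0.06190003883768954)])
(array([ 0.5422, -0.0984,  0.1419]), [np.float64(0.1494546984653337), np.float64(0.1494546984653338)])
```

The scene view shows the tester with four pale flaps; pads from (row 204, col 325) to (222, 177). The cap sits between flaps 2 and 3, with two pieces on the ledge. The top view agrees: it gives the row at a yaw of about 11°, with pad1 ≈ (0.4935, 0.042) and pad4 ≈ (0.550, -0.249). I'll shut the gripper and move in over pad 1.

arm_command --plan '[1, 0.2, -0.4, 0.02, 0.1, 1, 0.4, -0.7, 0.02, 0.2, 1, 0.6, -1, 0.02, 0.314, 1, 0.6, -1, 0.02, 0.314, 1, 0.6, -1, 0.02, 0.314, 1, 0.6, -1, 0.02, 0.314, 1, 0.6, -1, 0.02, 0.314, 1, 0.6, -1, 0.02, 0.314, 1, 0.6, -1, 0.02, 0.314, 1, 0.6, -1, 0.02, 0.314, 1, 0.6, -1, 0.02, 0.314, 1, 0.6, -1, 0.02, 0.314, 1, 0.6, -1, 0.02, 0.314, 1, 0.6, -1, 0.02, 0.314]' --newtons 20

```text
time_s: 2.3
ee_pos: [0.4861, 0.0927, 0.4128]
eef_rot: [3.142, 0.0, -2.947]
force: [-0.0, -0.2, -0.1]
grip_width: 0.0003
```

Run:
```python
from h import *
from station import sensors
np.set_printoptions(precision=4,suppress=True)
o=sensors.get_obs(); print(o["time_s"],o["ee_pos"],o["eef_rot"],o["grip_width"],o["qpos"],o["force"])
cv2.imwrite("pics/wrist1.png",vision.camera("wrist"))
for d in vision.pinpoint("pad1","wrist"):
    print(np.array(d["at"]),d["confidence"],plane("wrist",d["at"],.1))
```

```text
2.3 [0.4861 0.0927 0.4128] [ 3.1416  0.0002 -2.9471] 0.00029445602587351916 [ 0.1143  0.1699  1.6622  0.0001  1.3094 -1.651 ] [-0.0016 -0.1546 -0.134 ]
```

View pics/wrist1.png

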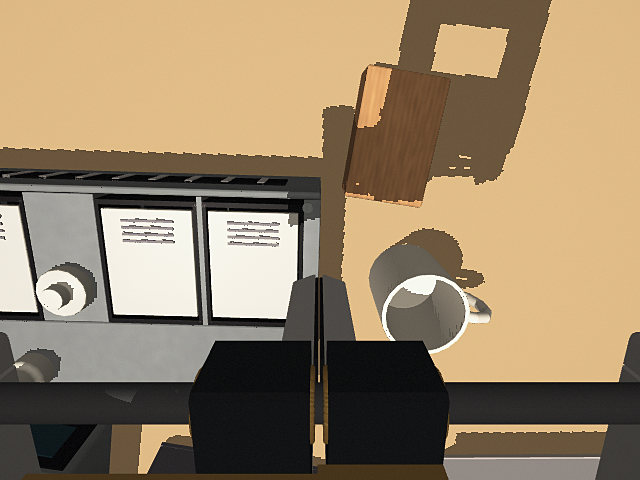

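The wrist view shows flaps 1 and 2 with ribbing at about (row 232, col 254) and (231, 148), the cap to the left and the mug to the right. The tool is square to the case.

Run:
```python
from h import *
np.set_printoptions(precision=4,suppress=True)
for rc in [(232,254),(231,148),(324,278),(200,235),(207,100),(324,100+15)]:print(rc,plane("wrist",rc,.1))
```

```text
(232, 254) [0.4949 0.0431 0.1   ]
(231, 148) [ 0.5101 -0.0378  0.1   ]
(324, 278) [0.5695 0.0746 0.1   ]
(200, 235) [0.4728 0.0252 0.1   ]
(207, 100) [ 0.4982 -0.0753  0.1   ]
(324, 115) [ 0.5957 -0.0585  0.1   ]
```

Two sources agree on pad 1. Next I descend to 5 mm above it.

arm_command --plan '[1, 0.02, -0.126, 0, 0, 1, 0.02, -0.126, -0.1, 0, 1, 0.02, -0.126, -0.2, 0, 1, 0.02, -0.126, -0.25, 0, 1, 0.02, -0.126, -0.272, 0, 1, 0.02, -0.126, -0.272, 0, 1, 0.02, -0.126, -0.272, 0]'

```text
time_s: 3.1
ee_pos: [0.4948, 0.0415, 0.305]
eef_rot: [-3.141, 0.002, -2.948]
force: [-0.6, -0.5, -0.0]
grip_width: 0.0006
```

arm_command --plan '[1, 0, 0, -0.0025, 0, 1, 0, 0, -0.005, 0, 1, 0, 0, -0.0075, 0, 1, 0, 0, -0.01, 0, 1, 0, 0, -0.0125, 0, 1, 0, 0, -0.0125, 0]'

```text
time_s: 3.7
ee_pos: [0.4946, 0.0412, 0.2994]
eef_rot: [-3.142, 0.0, -2.949]
force: [-2.8, 0.2, 8.1]
grip_width: 0.0005
```

arm_command --plan '[1, 0, 0, -0.0025, 0, 1, 0, 0, -0.0025, 0, 1, 0, 0, -0.0025, 0]'

```text
time_s: 4.0
ee_pos: [0.4946, 0.0412, 0.2994]
eef_rot: [-3.141, 0.001, -2.949]
force: [-8.2, -0.8, 19.8]
grip_width: 0.0003
```

Flap 1 is rigid: the force rose from 8 to 20 N with no travel. On to pad 2.

arm_command --plan '[1, 0, 0, 0.05, 0, 1, 0.019, -0.099, 0.05, 0, 1, 0.038, -0.198, 0.05, 0, 1, 0.038, -0.198, 0.05, 0, 1, 0.038, -0.198, 0.02, 0, 1, 0.038, -0.198, 0.01, 0, 1, 0.038, -0.198, 0.0075, 0, 1, 0.038, -0.198, 0.005, 0, 1, 0.038, -0.198, 0.0025, 0, 1, 0.038, -0.198, 0.0025, 0, 1, 0.038, -0.198, 0.0025, 0]'

```text
time_s: 5.1
ee_pos: [0.5098, -0.0378, 0.299]
eef_rot: [-3.141, 0.001, -2.949]
force: [0.0, 1.0, 1.8]
grip_width: 0.0002
```

arm_command --plan '[1, 0, 0, -0.0025, 0, 1, 0, 0, -0.005, 0, 1, 0, 0, -0.005, 0]'

```text
time_s: 5.4
ee_pos: [0.5098, -0.0379, 0.297]
eef_rot: [-3.142, 0.0, -2.949]
force: [-0.9, 2.4, 4.3]
grip_width: -0.0001
```

Flap 2 sinks 2 mm at 4 N, so it's the loose one. I'll push it down to about 37 mm below the top.

arm_command --plan '[1, 0, 0, -0.01, 0, 1, 0, 0, -0.02, 0, 1, 0, 0, -0.03, 0, 1, 0, 0, -0.035, 0, 1, 0, 0, -0.035, 0]'

```text
time_s: 5.9
ee_pos: [0.5098, -0.0381, 0.2828]
eef_rot: [-3.141, 0.0, -2.949]
force: [0.2, -0.5, 3.4]
grip_width: 0.0009
```

arm_command --plan '[1, 0, 0, -0.01, 0, 1, 0, 0, -0.02, 0, 1, 0, 0, -0.03, 0, 1, 0, 0, -0.04, 0, 1, 0, 0, -0.05, 0, 1, 0, 0, -0.0525, 0, 1, 0, 0, -0.0525, 0]'

```text
time_s: 6.6
ee_pos: [0.5096, -0.0379, 0.2615]
eef_rot: [3.141, -0.001, -2.949]
force: [-0.8, 0.4, -0.0]
grip_width: 0.0006
```

arm_command --plan '[1, -0.005, 0, 0, 0, 1, -0.01, -0.002, 0, 0, 1, -0.01, -0.002, 0.05, 0, 1, -0.01, -0.002, 0.15, 0, 1, -0.01, -0.002, 0.25, 0, 1, -0.01, -0.002, 0.35, 0, 1, -0.15, -0.002, 0.4, 0, 1, -0.25, -0.002, 0.4, 0, 1, -0.25, -0.002, 0.4, 0, 1, -0.25, -0.002, 0.4, 0]'

```text
time_s: 7.6
ee_pos: [0.4092, -0.0388, 0.4226]
eef_rot: [-3.141, 0.002, -2.949]
force: [0.2, -0.7, -0.5]
grip_width: 0.0006
```

Run:
```python
from h import *
from station import sensors
o=sensors.get_obs(); print(o["time_s"],o["ee_pos"],o["force"])
a=vision.camera("scene");b=vision.camera("wrist")
cv2.imwrite("pics/scene2.png",cv2.resize(a[170:300,130:380],None,fx=3,fy=3,interpolation=2));cv2.imwrite("pics/wrist2.png",b)
```

```text
7.6 [ 0.40923576 -0.03875807  0.42259169] [ 0.23140095 -0.66252137 -0.51052714]
```

View pics/scene2.png

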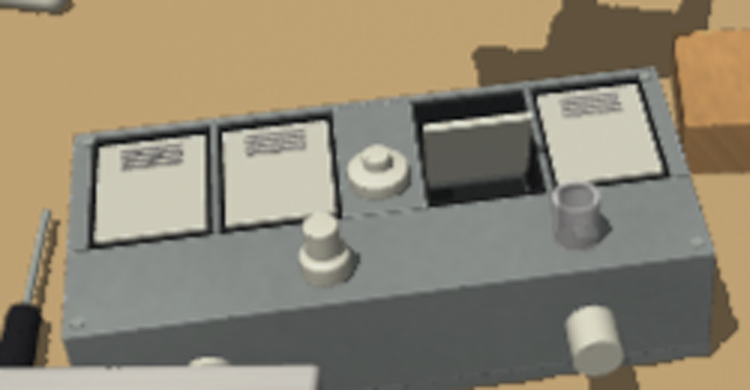

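View pics/wrist2.png

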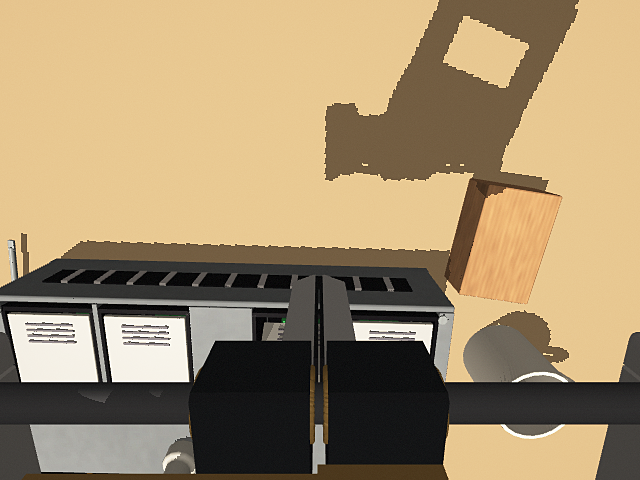

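The scene view shows flap 2 standing steeply open (raised edge near row 210, col 289 of the full picture), with the cap, connector and adaptor in place. I'll work out the angle from that edge.

Run:
```python
from h import *
ang=.193;ux=np.array([np.cos(ang),np.sin(ang),0]);uy=np.array([-np.sin(ang),np.cos(ang),0])
piv=np.array([.5097,-.038,.0975])+.028*ux
for rc in [(210,289.3),(208,289.3),(212,289.3)]:
    C,d=ray("scene",rc);X=C+d*(uy@(piv-C))/(uy@d);v=X-piv
    # ray nearly in plane: use intersection with circle of radius .045 as well
    t=np.linspace(0,1.57,1571);P=piv+.045*(np.cos(t)[:,None]*ux+np.sin(t)[:,None]*[0,0,1])
    D=P-C;e=np.linalg.norm(D-np.outer(D@d,d),axis=1);print(rc,t[e.argmin()],e.min())
a=vision.camera("top");cv2.imwrite("pics/top2.png",cv2.resize(a[150:300,200:540],None,fx=2.3,fy=2.3,interpolation=2))
def px(c,P):
    p=vision.camera_params(c);return cv2.projectPoints(np.array(P),p["rvec"],p["tvec"],p["intrinsics"],None)[0][:,0]
for t in [.6,.8,1.,1.1,1.2]:print(t,(px("top",[piv+.045*(np.cos(t)*ux+np.sin(t)*np.array([0,0,1])),piv-.045*(np.cos(t)*ux+np.sin(t)*np.array([0,0,1]))])-[200,150])*2.3)
```

```text
(210, 289.3) 1.153 0.0004497977935599793
(208, 289.3) 1.248 0.0002549994599177028
(212, 289.3) 1.061 0.0011141476415571824
0.6 [[332.33647879 176.13010513]
 [347.09507972 255.90043658]]
0.8 [[334.05813556 181.67722868]
 [345.37038887 250.17093918]]
1.0 [[336.03460848 188.71680521]
 [343.44800944 243.19832935]]
1.1 [[337.09329419 192.71046839]
 [342.43546024 239.32993449]]
1.2 [[338.18412959 196.96577934]
 [341.40120228 235.25524652]]
```

View pics/top2.png

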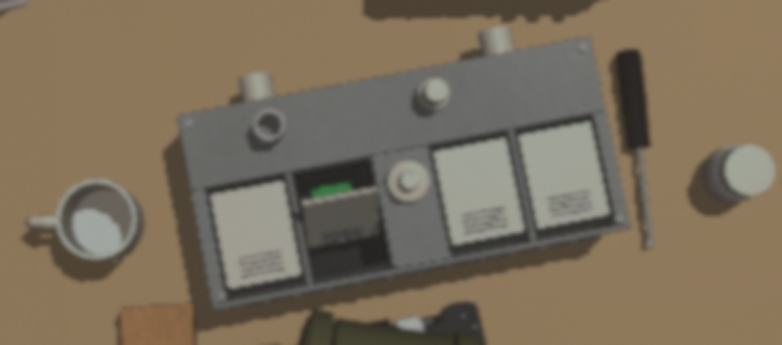

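The top view shows flap 2 tilted, with its upper edge near zoomed (row 195, col 340). That matches about 1.1 rad and agrees with the scene view. The green board is visible, the bystanders are unmoved and the gripper is clear.

```bash
python3 -c "
from station import job
print(job.hand_in())"
```

```text
the job is handed in; nothing more can be done
None
```

The loose flap was flap 2, and it now stands open at about 1.1 rad, past the 0.80 rad needed. The job is handed in, but the hand-in reported no verdict.

- **Flap 1:** it was latched. It stayed rigid while the wrist force on it rose to about 20 N.
- **Flap 2:** it sank 2 mm at about 4 N, so I pushed it to about 37 mm below the top. I then withdrew straight up and clear. Pads 3 and 4 were not pressed.
- **Opening angle:** about 1.15 rad from the scene camera and about 1.1 rad from the top camera. Reading the flap's edge by eye leaves roughly 0.1 rad of uncertainty.
- **Bystanders:** the cap, connector, adaptor, mug, jar, screwdriver and carton looked unmoved in the last pictures. I judged this by eye and did not measure their positions.
- **Contact and time:** wrist force was near zero with the gripper clear of everything. The last reading showed 7.6 s used, plus a few camera calls.

The networks' pad search found nothing in the wrist picture. I read the pads there by hand, and they agreed within about 2 mm with the positions fitted from the other two cameras.

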